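# Counterweigh a plaster bust on the studio beam scale

## Task

Hang the two thick slotted weights that lie on the table on the scale's hanger, on top of the one already there, each pushed in with the rod at its centre and lying flat, and with the three slots pointing at least 45 degrees apart from one another so that none can slide off. Only then release the beam with the arrest lever (all the way over), let it come to rest level for a second, and arrest it again with the lever fully back. Leave the thin weight and the other things on the table where they are.

Things in the scene. Friction and masses are not known exactly. Their poses are not given: they have to be found in the camera images.
- balance: Grey beam scale, fixed. Origin: centre of its foot on the table, under the beam's pivot; local y along the beam. Foot 120 (x) x 150 (y) x 18 mm, column 50 x 34 mm, 235 mm tall. The hanger hangs 140 mm out at local -y, a bust in a pan 140 mm out at local +y. The lever's housing, 50 x 70 x 40 mm tall, stands towards the robot, centred at local x = -100 mm.
- beam (a joint): Beam angle, rad: 0 level, positive with the hanger's end low; stops at +-0.12. Beam 14 mm wide, 290 long, its top 225 mm above the table. Arrested it is held level. Released with all three thick weights hung it rests level (within 0.03) after about 2 s; with one missing or the thin one instead it tips to a stop.
- arrest_lever (a joint): Arrest lever, rad: 0 arrested (leans 0.5 rad towards the scale's local +y, the bust's side), 1.0 fully released (leans 0.5 rad towards local -y, the hanger's side). Stays where it is left; about 2 to 4 N at the knob moves it. The beam is free from about 0.85.
- lever_knob (a point): Centre of the lever's round black knob, 24 mm across, on an upright 10 mm bar 100 mm long from pivot to knob. The pivot axis runs along the scale's local x, 40 mm above the table, through local y = 0; the knob's local x is -100 mm. The knob is about 128 mm high at either end and 140 mm midway.
- pan_centre (a point): Centre of the upper face of the pan that carries the plaster bust (the load), about 50 mm above the table. Pan 104 mm across; bust 127 mm tall; wire stirrup up to the beam in the plane across the beam. Nothing to do there.
- hanger_seat (a point): Centre of the upper face of the hanger's plate, on the rod's axis, about 45 mm up. Plate 60 mm across, 6 thick; the 8 mm rod rises from it 164 mm to a hook on the beam's end, so weights go on only sideways by their slots. It swings like a pendulum about a pin at beam height parallel to the scale's local x. Axes as the scale's.
- weight_a_axis (a point): Thick slotted weight (0.36 kg, heaviest at the disc), flat on the table, rib upright. Dark steel disc 84 mm across, 14 thick, with a 13 mm wide slot from the rim to 6.5 mm past its axis; opposite the slot an upright grip rib on a 20 mm wide web. 146 mm long in all. Point: axis of the disc, at its underside. Local x points from it out through the slot's open end, z up. 
- weight_a_rib (a point): Middle of that weight's grip rib, 79 mm from the axis towards local -x and 17 mm above the underside. Rib 10 mm thick (y), 50 long (x), from underside level to 34 mm above it, 12 mm clear of the disc's rim. Axes as the weight's.
- weight_b_axis (a point): A second thick slotted weight, the same as weight_a, elsewhere on the table. Dark steel disc 84 mm across, 14 thick, with a 13 mm wide slot from the rim to 6.5 mm past its axis; opposite the slot an upright grip rib on a 20 mm wide web. 146 mm long in all. Point: axis of the disc, at its underside. Local x points from it out through the slot's open end, z up. 
- weight_b_rib (a point): Middle of that weight's grip rib, 79 mm from the axis towards local -x and 17 mm above the underside. Rib 10 mm thick (y), 50 long (x), from underside level to 34 mm above it, 12 mm clear of the disc's rim. Axes as the weight's.
- weight_hung_axis (a point): A third such weight, already on the hanger's plate at the start, in any of many directions. Dark steel disc 84 mm across, 14 thick, with a 13 mm wide slot from the rim to 6.5 mm past its axis; opposite the slot an upright grip rib on a 20 mm wide web. 146 mm long in all. Point: axis of the disc, at its underside. Local x points from it out through the slot's open end, z up. 
- weight_hung_rib (a point): Middle of that weight's grip rib, 79 mm from the axis towards local -x and 17 mm above the underside. Rib 10 mm thick (y), 50 long (x), from underside level to 34 mm above it, 12 mm clear of the disc's rim. Axes as the weight's.
- weight_thin_axis (a point): Thin slotted weight (0.20 kg), lying on the table; not needed, to be left alone. Dark steel disc 84 mm across, 7 thick, with a 13 mm wide slot from the rim to 6.5 mm past its axis; opposite the slot an upright grip rib on a 20 mm wide web. 146 mm long in all. Point: axis of the disc, at its underside. Local x points from it out through the slot's open end, z up. 
- weight_thin_rib (a point): Middle of that weight's grip rib, 79 mm from the axis towards local -x and 17 mm above the underside. Rib 10 mm thick (y), 50 long (x), from underside level to 34 mm above it, 12 mm clear of the disc's rim. Axes as the weight's.
- relief_tile: Bystander: plaster relief tile 90 x 70 x 26 mm, lying flat. Origin: centre of the underside.
- spatula: Bystander: wooden-handled spatula 190 mm long, lying flat. Origin: about its middle, on the table.
- wood_block: Bystander: wooden block 75 x 45 x 30 mm. Origin: centre of the underside.
- plaster_head: Bystander: white plaster head, 70 mm wide, 134 mm tall, standing. Origin: centre of the underside.
- pigment_tin: Bystander: closed round tin 72 mm across, 90 mm tall. Origin: centre of the underside.
- bottle: Bystander: bottle 60 mm across, 150 mm tall. Origin: centre of the underside.
- calipers: Bystander: steel calipers about 140 mm long, lying flat, 11 mm high. Origin: centre of the underside.
Not all that is in view belongs to the job. What is shaped like the part that bears weight_b_axis but brown is not meant.

How it is judged (in metres and radians):
On the way, in this order (a step that is already met when the one before it is completed fails the run):
1. both thick weights hang on the hanger with the third, centred, flat and staggered, the beam still arrested (horizontal distance between each of weight_a_axis, weight_b_axis, weight_hung_axis and hanger_seat below 0.012 m and z of weight_a_axis in the frame of hanger_seat between -0.006 and 0.036 m and angle between each of weight_a_axis, weight_b_axis, weight_hung_axis's own z axis and vertical below 0.12 rad and z of weight_b_axis in the frame of hanger_seat between -0.006 and 0.036 m and z of weight_hung_axis in the frame of hanger_seat between -0.006 and 0.036 m and horizontal distance between each of weight_b_rib, weight_hung_rib and weight_a_rib above 0.058 m and horizontal distance between weight_hung_rib and weight_b_rib above 0.058 m and value of joint arrest_lever below 0.12 rad), for 0.2 s.
2. the lever is over to released and the loaded beam rests level (value of joint arrest_lever above 0.85 rad and value of joint beam between -0.05 and 0.05 rad and velocity of joint beam between -0.05 and 0.05 rad/s), for 0.5 s.
3. the beam is arrested again (value of joint arrest_lever below 0.12 rad), for 0.2 s.
At the end, for the whole second after the job is handed in: The lever is back at arrested (below 0.12 rad) and the beam level (within 0.03 rad); all three thick weights are stacked on the hanger's plate, each axis within 12 mm of the rod, flat within 0.12 rad, and no two ribs (so no two slots) closer than about 43 degrees (rib middles 58 mm apart) (all of step 1 and value of joint beam between -0.03 and 0.03 rad); the robot touches nothing.
It fails at once if the beam is released before both weights hang on the rod (value of joint arrest_lever above 0.4 rad and horizontal distance between any of weight_a_axis, weight_b_axis and hanger_seat above 0.03 m).
It fails at once if the thin weight is moved more than 30 mm (distance of weight_thin_axis from where it was at the start of the episode above 0.03 m).
It fails at once if a bystander is moved more than 30 mm (distance of any of relief_tile, spatula, wood_block, plaster_head, pigment_tin, bottle, calipers from where it was at the start of the episode above 0.03 m).
It also fails if it takes over 72 s, if anything falls off the work surface, if the arm or the gripper's body presses on something with over 40 N, if the wrist force passes 120 N, or if a joint passes its speed limit or range.

## Robot

A 6-joint arm with a two-finger parallel gripper is mounted at the origin on the work surface. World frame = base frame: x ahead of the robot, y to its left, z up, the work surface at z = 0. Lengths are in mm, angles in rad, forces in N, time in s.
With the tool pointing down it reaches from about 425 to 950 mm from the base axis. Payload 3.5 kg.
Tool frame: the origin (TCP) lies at the very end of the fingers, on their centre line; the grasp point (between the pads) lies bot.pinch_z behind it (bot.pinch_z is the distance from the TCP to the grasp point, in mm); z points along the fingers, y is the direction in which the jaws open and shut (so a half turn about z gives the same grasp; the last joint's range is limited). The gripper opens to 85 mm and grips with 20 to 120 N. Pads are 22 mm wide; open, the fingers measure 114 mm over their backs; the gripper's body (76 mm by 85 mm) begins 54 mm behind the grasp point. The pads swing forward as they close: fully open they stand 13 mm farther back than shut.
Start: joints at [-1.336, 0.286, 1.577, -0, 1.279, -0.15], TCP at [253.399, -625.616, 231.325] pointing down, gripper open.
Joint ranges: [-2.77, 2.77], [-0.9, 2.22], [0.21, 2.48], [-1.53, 4.67], [0.24, 2.81], [-2.84, 2.84]. Speed limits (rad/s): [2.79, 2.79, 3.14, 3.14, 3.14, 3.14].

## Interface

Orientations are given as a rotation vector (axis times angle).
In Python, from plant import monitor, cams, order, bot gives the robot as it stands. The module is installed in compiled form; this text tells all that it offers.
- The arm moves only by the tool move_arm, never from a script. Its argument "commands" is a list of rows, each a list of 6 numbers: the shift along the tool's x, y, z in cm, then the turn, a rotation vector about the tool's x, y, z in degrees. In form: [[dx, dy, dz, rx, ry, rz], ...]. A call has 1 to 5 rows; each row is the pose to reach, as a shift and turn from the pose commanded when the call began, along the tool's axes at that moment; what a row does not reach only later rows make up. A row lasts 1/8 s, in which the tool goes at most 62.5 mm and 10.7 degrees, less where a joint would pass 70% of its speed; a pose out of reach is approached as far as the arm can. A call with a gripper value outside its range is refused whole. "fingers" is the opening, from 0 (shut) to 1 (fully open), set as the call begins (left out, the last holds). The fingers move at their own pace and stop on an object; "newtons" is the grip in N (left out, the last holds). Time passes only in rows, so rows that repeat a pose let the fingers close. It gives the time, the measured TCP pose, the force and the opening at its end, in the units of the state.
- monitor.get_state(): the state, without advancing time (a new reading comes with each control period).
- cams.camera(name): name is "side" or "top"; returns the picture (400x640x3 uint8, red, green, blue); there is no depth.
- cams.camera_model(name): a dict with "intrinsics" (3x3 intrinsics, pixels), "world_from_camera" (4x4, takes a point from camera to world coordinates). Camera axes: x right, y down, z forward; pixel columns grow to the right and rows downward; lengths in mm; the calibration is good to about 2 mm. A picture is of the moment at which its call begins. camera_model takes no time and is no camera call.
- order.close_job(): hands the job in, once; it reports no verdict.
The state is a dict: "time_s": time; "joints": joint angles; "qd": joint speeds; "joint_torque": joint torques, N m; "position": TCP position; "eef_rot": TCP orientation; "ft_force": force on the tool from outside, world axes, zero at the start; "moment": the same for the moment, N m; "opening": opening from 0.0 (shut) to 1.0 (fully open).
Only numpy, scipy, OpenCV 4.12 (cv2) and the standard library are available. Lean on these libraries where they do the work, as an engineer would, in place of code of your own. Each camera call takes 0.05 s, during which the arm holds its last target. There are 200 camera calls.

## Working session

There is one attempt and no reset: what is moved stays moved. The work goes in short steps, Python scripts to look and compute and a tool call to move; the robot and the scene stay as the last step left them, time stands still between calls to the robot, and variables do not carry over. Pictures are saved under pics/ and viewed, about 8 in all and at most 12, crops included, and the job is handed in when it is done.

Besides the shell and the picture viewer there is one more tool, called after "Call:" by a JSON object that holds its "op" and its "data", one argument or row to a line. move_arm: Moves the arm, as the interface text tells. Its arguments: {"type":"object","properties":{"commands":{"type":"array","items":{"type":"array","items":{"type":"number"}}},"fingers":{"type":"number"},"newtons":{"type":"number"}},"required":["commands"]}

```bash
mkdir -p pics; python3 - <<'E'
from plant import monitor,cams,order,bot
import cv2,numpy as np
print(monitor.get_state(),bot.pinch_z)
for n in("top","side"):
    im=cams.camera(n);cv2.imwrite(f"pics/{n}0.png",im[:,:,::-1]);m=cams.camera_model(n);print(n,np.round(m["intrinsics"],1).tolist(),np.round(m["world_from_camera"],3).tolist())
E
```

```text
{'time_s': 0.0, 'joints': array([-1.33602471e+00,  2.87208719e-01,  1.57817835e+00,  2.57089270e-05,
        1.27860699e+00, -1.50017019e-01]), 'qd': array([ 2.11667560e-04, -9.33595777e-05, -1.45751930e-03, -4.80855552e-04,
        1.06206277e-03,  2.00730113e-04]), 'joint_torque': array([-6.57306718e-04, -4.05988455e+01, -2.92622870e+01, -2.47232911e-04,
        5.79503132e-03, -2.84222054e-06]), 'position': array([ 253.23774243, -624.98542592,  229.91774543]), 'eef_rot': array([-3.08127407e+00, -6.00232209e-01,  1.21089093e-04]), 'ft_force': array([ 0.24741523, -0.0979339 , -0.11475902]), 'moment': array([-0.00076561,  0.03565939, -0.00041388]), 'opening': 0.9971439204778658} 18.700000000000003
top [[384.3, 0.0, 321.5], [0.0, 384.3, 205.0], [0.0, 0.0, 1.0]] [[-0.002, -0.995, 0.097, 444.014], [-1.0, 0.002, -0.003, 60.835], [0.003, -0.097, -0.995, 1308.924], [0.0, 0.0, 0.0, 1.0]]
side [[458.6, 0.0, 325.3], [0.0, 458.6, 197.2], [0.0, 0.0, 1.0]] [[-0.858, -0.306, 0.414, -155.461], [-0.514, 0.544, -0.663, 1162.143], [-0.022, -0.781, -0.624, 1218.144], [0.0, 0.0, 0.0, 1.0]]
```

View pics/top0.png

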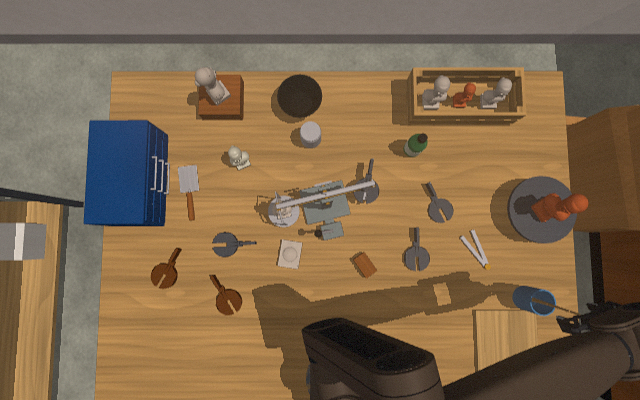

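View pics/side0.png

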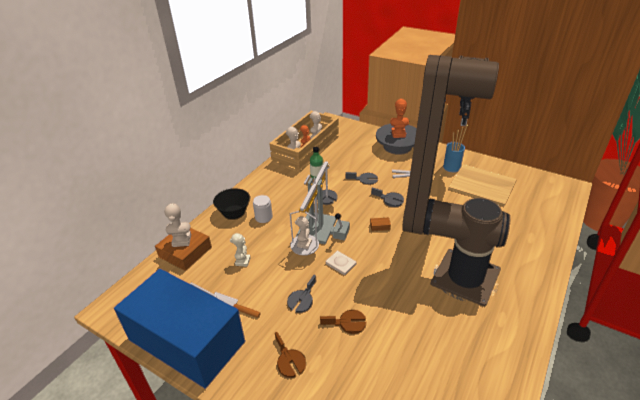

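Candidates for the thick weights, in top-view pixels, are grey discs at (440,208), (417,258) and (225,244), one of which is thin. The brown ones at (165,273) and (228,300) are excluded, and the hung weight is at (367,190). I'll crop closely to tell thin from thick.

```bash
python3 - <<'E'
import cv2,numpy as np
t=cv2.imread("pics/top0.png");s=cv2.imread("pics/side0.png")
def c(im,u,v,r=32): return cv2.resize(im[v-r:v+r,u-r:u+r],(260,260),interpolation=cv2.INTER_CUBIC)
a=np.hstack([c(t,437,205),c(t,417,250),c(t,232,244)])
# side matches
b=np.hstack([c(s,362,178),c(s,390,198),c(s,303,295)])
cv2.imwrite("pics/crop1.png",np.vstack([a,b]))
x=cv2.resize(t[150:250,255:395],(784,560),interpolation=cv2.INTER_CUBIC);cv2.imwrite("pics/crop2.png",x)
E
```

```text
(no output)
```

View pics/crop1.png

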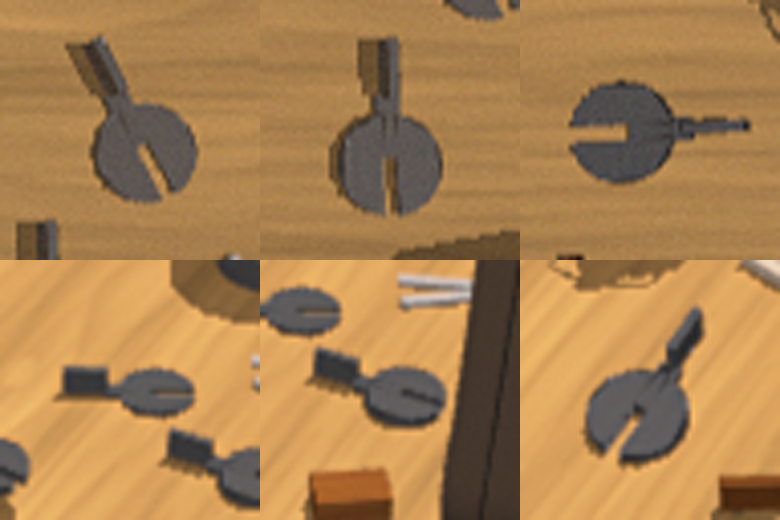

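View pics/crop2.png

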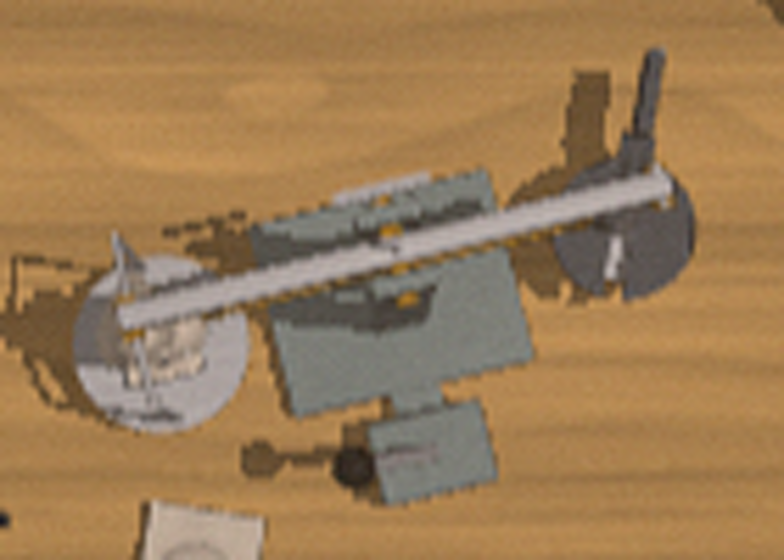

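Top view: the two thick weights are at (417,258) and (225,244), since they have thicker rims in both views. The one at (440,208) is thin. The hung rib points away from the robot (crop up), and the lever knob is at about (318,233). Next I'll measure.

```bash
cat > h.py <<'E'
import cv2,numpy as np
from plant import monitor,cams,order,bot
from scipy.spatial.transform import Rotation as R
def ray(n,u,v):
    m=cams.camera_model(n);W=np.array(m["world_from_camera"]);d=W[:3,:3]@np.linalg.solve(np.array(m["intrinsics"]),[u,v,1]);return W[:3,3],d
def onz(n,u,v,z):
    o,d=ray(n,u,v);return o+d*(z-o[2])/d[2]
def proj(n,p):
    m=cams.camera_model(n);W=np.array(m["world_from_camera"]);q=np.array(m["intrinsics"])@(W[:3,:3].T@(np.array(p,float)-W[:3,3]));return q[:2]/q[2]
def grab(n,name=None):
    im=cams.camera(n)[:,:,::-1].copy()
    if name: cv2.imwrite(f"pics/{name}.png",im)
    return im
E
python3 - <<'E'
from h import *
t=cv2.imread("pics/top0.png");hsv=cv2.cvtColor(t,cv2.COLOR_BGR2HSV)
grey=((hsv[:,:,1]<60)&(hsv[:,:,2]<120)&(hsv[:,:,2]>35)).astype(np.uint8)
for nm,(u,v) in dict(A=(417,258),B=(225,244),thin=(440,208),hung=(367,190)).items():
    n,l,st,c=cv2.connectedComponentsWithStats(grey,connectivity=8)
    w=l[v-5:v+6,u-12:u+13];k=np.bincount(w[w>0]).argmax();m=(l==k).astype(np.uint8)
    big=cv2.resize(m[150:290,190:470]*255,None,fx=4,fy=4,interpolation=cv2.INTER_LINEAR);big=(big>127).astype(np.uint8)
    # close slot, remove rib by opening
    cl=cv2.morphologyEx(big,cv2.MORPH_CLOSE,cv2.getStructuringElement(2,(25,25)))
    op=cv2.morphologyEx(cl,cv2.MORPH_OPEN,cv2.getStructuringElement(2,(61,61)))
    cs=max(cv2.findContours(op,0,1)[0],key=cv2.contourArea);e=cv2.fitEllipse(cs)
    px=lambda q:((q[0]+.5)/4+190-.5,(q[1]+.5)/4+150-.5)
    cpx=px(e[0]);P=onz("top",*cpx,14)
    rest=big&~cv2.dilate(op,np.ones((9,9)));ys,xs=np.nonzero(rest)
    r=px((xs.mean(),ys.mean())) if len(xs) else (0,0);Q=onz("top",*r,30)
    print(nm,st[k].tolist(),np.round(cpx,1),"disc@14",P.round(1),"diam px",np.round(np.array(e[1])/4,1),"rib",np.round(r,1),Q.round(1),"az",np.degrees(np.arctan2(*(Q-P)[1::-1])).round(1),"d",np.hypot(*(Q-P)[:2]).round(1))
def comp(m,u,v):
    n,l,st,c=cv2.connectedComponentsWithStats(m.astype(np.uint8));w=l[v-3:v+4,u-3:u+4];k=np.bincount(w[w>0]).argmax();return (l==k).astype(np.uint8)
h,s,v=cv2.split(hsv)
b=comp((s<40)&(v>130),345,191);cs=max(cv2.findContours(b,0,1)[0],key=cv2.contourArea);r=cv2.minAreaRect(cs);bx=cv2.boxPoints(r)
print("beam",r,[onz("top",*q,225).round(1).tolist() for q in bx], "c",onz("top",*r[0],225).round(1))
g=comp((h>60)&(h<110)&(s>15)&(s<90)&(v>70),325,215);cs=max(cv2.findContours(g,0,1)[0],key=cv2.contourArea);bx=cv2.boxPoints(cv2.minAreaRect(cs));print("foot",cv2.minAreaRect(cs),[onz("top",*q,18).round(0).tolist() for q in bx])
k=comp(v<45,318,233);ys,xs=np.nonzero(k);print("knob",xs.mean(),ys.mean(),k.sum(),onz("top",xs.mean(),ys.mean(),128).round(1))
E
```

```text
A [405, 228, 25, 43, 479] [416.5 258. ] disc@14 [ 391.9 -261.    14. ] diam px [24.3 24.7] rib [416.7 237.1] [ 461.5 -259.4   30. ] az 1.4 d 69.6
B [213, 232, 43, 25, 470] [225.1 244. ] disc@14 [440.  379.4  14. ] diam px [23.9 24.5] rib [245.3 242.8] [443.8 309.   30. ] az -86.9 d 70.6
thin [428, 183, 25, 39, 449] [440.3 209.8] disc@14 [ 553.6 -345.9   14. ] diam px [22.9 24.1] rib [432.3 191.6] [ 613.7 -315.9   30. ] az 26.5 d 67.2
hung [354, 183, 25, 20, 275] [367.8 194.1] disc@14 [ 607.7 -100.9   14. ] diam px [15.6 18.5] rib [363.4 192.6] [610.6 -84.3  30. ] az 80.2 d 16.9
beam ((325.047119140625, 194.6912841796875), (6.0650105476379395, 101.13511657714844), 76.15930938720703) [[553.5, 188.1, 225.0], [622.5, -91.3, 225.0], [605.5, -95.2, 225.0], [536.8, 183.9, 225.0]] c [579.4  46.9 225. ]Traceback (most recent call last):
  File "<stdin>", line 22, in <module>
  File "<stdin>", line 18, in comp
ValueError: attempt to get argmax of an empty sequence
```

```bash
python3 - <<'E'
from h import *
t=cv2.imread("pics/top0.png");s=cv2.imread("pics/side0.png")
rod=np.array([612.8,-89.1])
for z in(45,59,130,205): print(z,"top",proj("top",[*rod,z]).round(1),"side",proj("side",[*rod,z]).round(1))
print("knob exp px",proj("top",[470.8,69.6,128]),proj("side",[470.8,69.6,128]), "disc@59 from crop",onz("top",366.4,191,59),"rib end",onz("top",255+655/5.6,150+52/5.6,79), "knob",onz("top",318.3,233.3,128))
# side crop of the balance with rod overlay
x0,y0=285,155;f=8
c=cv2.resize(s[y0:y0+70,x0:x0+75],None,fx=f,fy=f,interpolation=cv2.INTER_CUBIC)
for z in(45,59,130,205):
    u,v=proj("side",[*rod,z]);cv2.circle(c,(int((u-x0+.5)*f),int((v-y0+.5)*f)),3,(0,0,255),1)
cv2.imwrite("pics/crop3.png",c)
E
```

```text
45 top [365.3 191.4] side [327.8 197.4]
59 top [365.8 190.8] side [327.7 194.7]
130 top [368.5 187.7] side [327.4 180.7]
205 top [371.8 184.1] side [327.  165.2]
knob exp px [317.33501274 233.81027826] [338.68421279 215.28846565] disc@59 from crop [612.18416378 -91.00218014  59.        ] rib end [ 713.56751404 -108.07774474   79.        ] knob [472.35495984  66.64029195 128.        ]
```

View pics/crop3.png

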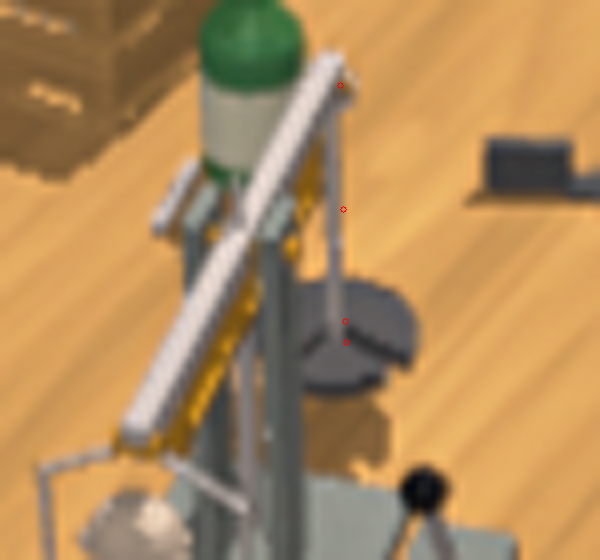

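```bash
cat >> h.py <<'E'
def pose(phi,tilt=0):
    a=np.radians(phi);x=np.array([np.cos(a),np.sin(a),0]);z=np.array([0,0,-1.]);return R.from_matrix(np.c_[x,np.cross(z,x),z])
def go(p,phi,s=None):
    """shift (cm) and turn (deg) from the measured pose to p (mm), tool x azimuth phi, tool down"""
    s=s or monitor.get_state();r=R.from_rotvec(s["eef_rot"]);d=r.inv().apply(np.array(p,float)-s["position"])/10
    w=np.degrees((r.inv()*pose(phi)).as_rotvec());print("t",round(s["time_s"],2),"pos",s["position"].round(1),"row",np.r_[d,w].round(2).tolist(),"rows>=",round(max(np.linalg.norm(d)/6.25,np.linalg.norm(w)/10.7),1),"F",s["ft_force"].round(1),"open",round(s["opening"],2))
def phi(s=None):
    s=s or monitor.get_state();x=R.from_rotvec(s["eef_rot"]).as_matrix();return np.degrees(np.arctan2(x[1,0],x[0,0])),x[2].round(3)
E
python3 - <<'E'
from h import *
print(phi()); go([465,-259.3,110],1.4)
E
```

```text
(np.float64(22.04363780145361), array([ 0.   , -0.002, -1.   ]))
t 0.1 pos [ 253.3 -625.   230. ] row [33.35, -25.93, 12.07, -0.12, 0.0, 20.64] rows>= 7.0 F [-0.  -0.4 -0.3] open 1.0
```

Call:
{"op": "move_arm", "data": {
  "commands": [
    [33.4,-25.9,12.0,-0.1,0,20.6],
    [33.4,-25.9,12.0,-0.1,0,20.6],
    [33.4,-25.9,12.0,-0.1,0,20.6],
    [33.4,-25.9,12.0,-0.1,0,20.6],
    [33.4,-25.9,12.0,-0.1,0,20.6]
  ],
  "fingers": 0.5,
  "newtons": 100
}}

```text
time_s: 0.72
position: [404.9, -363.7, 145.1]
eef_rot: [3.14, 0.039, 0.0]
ft_force: [0.4, 0.2, 0.1]
opening: 0.503
```

```bash
python3 - <<'E'
from h import *
go([465,-259.3,60],1.4)
E
```

```text
t 0.72 pos [ 404.9 -363.7  145.1] row [6.26, -10.3, 8.5, 0.07, -0.01, 0.03] rows>= 2.4 F [0.4 0.2 0.1] open 0.5
```

Call:
{"op": "move_arm", "data": {
  "commands": [
    [6.3,-10.3,8.5,0,0,0],
    [6.3,-10.3,8.5,0,0,0],
    [6.3,-10.3,8.5,0,0,0],
    [6.3,-10.3,8.5,0,0,0]
  ]
}}

```text
time_s: 1.23
position: [464.6, -260.3, 59.8]
eef_rot: [3.141, 0.043, -0.003]
ft_force: [0.7, -0.5, 0.3]
opening: 0.5
```

```bash
python3 - <<'E'
from h import *
t=grab("top");s=grab("side")
go([465,-259.3,4],1.4)
p=monitor.get_state()["position"]
def c(n,im,r=40,f=9):
    u,v=np.round(proj(n,[460,-260,30])).astype(int);o=cv2.resize(im[v-r:v+r,u-r:u+r],None,fx=390/80,fy=390/80,interpolation=cv2.INTER_CUBIC);k=390/80
    for q in [p,[392,-261,14],[471,-259,34],[496,-258.5,34],[446,-259.7,34]]:
        a,b=proj(n,q);cv2.circle(o,(int((a-u+r+.5)*k),int((b-v+r+.5)*k)),3,(0,0,255),1)
    return o
cv2.imwrite("pics/crop4.png",np.hstack([c("top",t),c("side",s)]))
E
```

```text
t 1.32 pos [ 465.4 -263.    62. ] row [-0.04, -0.39, 5.8, 0.21, -0.1, 0.02] rows>= 0.9 F [ 1.  -0.1 -0.1] open 0.5
```

View pics/crop4.png

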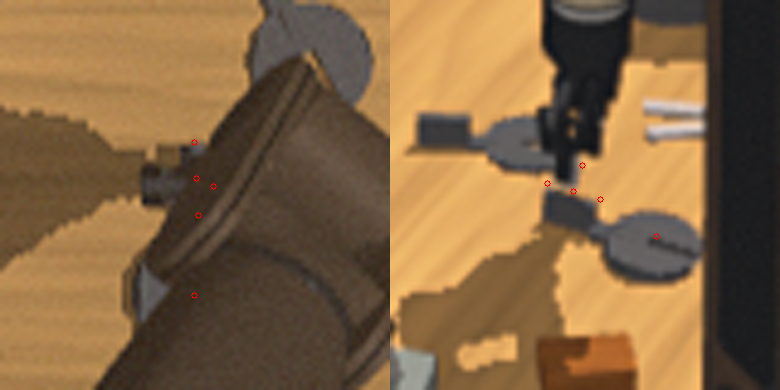

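```bash
python3 - <<'E'
from h import *
s=cv2.imread("pics/side0.png")
def disc(im,u,v,z=14,win=22):
    hsv=cv2.cvtColor(im,cv2.COLOR_BGR2HSV);m=((hsv[:,:,1]<70)&(hsv[:,:,2]<125)).astype(np.uint8)*255
    f=6;b=cv2.resize(m[v-win:v+win,u-win:u+win],None,fx=f,fy=f,interpolation=cv2.INTER_LINEAR)>127
    b=cv2.morphologyEx(b.astype(np.uint8),cv2.MORPH_CLOSE,cv2.getStructuringElement(2,(31,31)))
    b=cv2.morphologyEx(b,cv2.MORPH_OPEN,cv2.getStructuringElement(2,(51,51)))
    cs=max(cv2.findContours(b,0,1)[0],key=cv2.contourArea);e=cv2.fitEllipse(cs)
    return np.array(e[0])/f+[u-win,v-win],np.array(e[1])/f
for nm,(u,v),x in(("A",(390,199),(391.9,-261)),("B",(300,300),(440,379.4)),("thin",(368,179),(553.6,-345.9))):
    c,a=disc(s,u,v);print(nm,c.round(1),a.round(1),onz("side",*c,7).round(1),onz("side",*c,14).round(1),"pred",proj("side",[*x,7]).round(1))
E
```

```text
A [393.5 199.7] [14.  19.6] [ 389.7 -250.7    7. ] [ 386.6 -242.5   14. ] pred [394.1 198.2]
B [300.2 300.9] [21.7 24.9] [437.6 386.3   7. ] [434.2 390.8  14. ] pred [300.7 299.2]
thin [368.3 178.5] [11.1 17.5] [ 548.9 -333.2    7. ] [ 544.9 -324.6   14. ] pred [368.7 176.8]
```

Call:
{"op": "move_arm", "data": {
  "commands": [
    [0,-0.1,5.6,0,0,0],
    [0,-0.1,5.6,0,0,0],
    [0,-0.1,5.6,0,0,0]
  ]
}}

```text
time_s: 1.7
position: [465.5, -262.3, 6.7]
eef_rot: [3.138, 0.037, 0.004]
ft_force: [-0.2, -0.2, 1.1]
opening: 0.501
```

```bash
python3 - <<'E'
from h import *
go([465,-259.3,4],1.4);print(phi())
E
```

```text
t 1.7 pos [ 465.5 -262.3    6.7] row [-0.05, -0.3, 0.27, 0.21, -0.14, -0.04] rows>= 0.1 F [-0.2 -0.2  1.1] open 0.5
(np.float64(1.3604951603886306), array([ 0.002,  0.004, -1.   ]))
```

Call:
{"op": "move_arm", "data": {
  "commands": [
    [0,-0.2,0.2,0,0,0],
    [0,-0.2,0.2,0,0,0],
    [0,-0.2,0.2,0,0,0],
    [0,-0.2,0.2,0,0,0],
    [0,-0.2,0.2,0,0,0]
  ],
  "fingers": 0,
  "newtons": 100
}}

```text
time_s: 2.33
position: [465.8, -259.4, 4.6]
eef_rot: [3.138, 0.041, 0.003]
ft_force: [-1.1, -0.4, 6.7]
opening: 0.097
```

```bash
python3 - <<'E'
from h import *
s=monitor.get_state();print(phi());go([465,-259.3,120],1.4)
E
```

```text
(np.float64(1.4998283791095308), array([ 0.002,  0.004, -1.   ]))
t 2.33 pos [ 465.8 -259.4    4.6] row [-0.06, 0.04, -11.54, 0.22, -0.1, 0.1] rows>= 1.8 F [-1.1 -0.4  6.7] open 0.1
```

Call:
{"op": "move_arm", "data": {
  "commands": [
    [0,0,-6,0,0,0],
    [0,0,-11.5,0,0,0],
    [0,0,-11.5,0,0,0]
  ]
}}

```text
time_s: 2.7
position: [467.7, -260.2, 122.8]
eef_rot: [3.133, 0.04, 0.015]
ft_force: [1.2, 0.2, -4.3]
opening: 0.094
```

```bash
python3 - <<'E'
from h import *
go([658.9,-230.8,120],-72)
E
```

```text
t 2.7 pos [ 467.7 -260.2  122.8] row [19.19, -2.46, 0.44, 0.09, -0.77, 73.45] rows>= 6.9 F [ 1.2  0.2 -4.3] open 0.09
```

Call:
{"op": "move_arm", "data": {
  "commands": [
    [19.2,-2.5,0.3,0,-0.5,73.4],
    [19.2,-2.5,0.3,0,-0.5,73.4],
    [19.2,-2.5,0.3,0,-0.5,73.4],
    [19.2,-2.5,0.3,0,-0.5,73.4],
    [19.2,-2.5,0.3,0,-0.5,73.4]
  ]
}}

```text
time_s: 3.32
position: [655.3, -226.8, 110.2]
eef_rot: [2.816, -1.39, -0.017]
ft_force: [-0.4, -0.7, -3.3]
opening: 0.094
```

```bash
python3 - <<'E'
from h import *
go([658.9,-230.8,110],-72)
E
```

```text
t 3.33 pos [ 655.3 -226.8  110.2] row [0.54, -0.04, 0.02, 0.44, 0.46, 19.47] rows>= 1.8 F [-0.4 -0.7 -3.3] open 0.09
```

Call:
{"op": "move_arm", "data": {
  "commands": [
    [0.5,0,0,0.4,0.4,19.4],
    [0.5,0,0,0.4,0.4,19.4],
    [0.5,0,0,0.4,0.4,19.4],
    [0.5,0,0,0.4,0.4,19.4]
  ]
}}

```text
time_s: 3.82
position: [658.2, -231.8, 112.8]
eef_rot: [-2.549, 1.836, -0.002]
ft_force: [0.3, -0.4, -2.9]
opening: 0.099
```

```bash
python3 - <<'E'
from h import *
go([658.9,-230.8,110],-72);print(phi())
t=grab("top","t1");s=grab("side","s1")
a=cv2.resize(t[150:220,330:420],(390*1,303),interpolation=cv2.INTER_CUBIC)
b=cv2.resize(s[135:210,290:380],(390,325),interpolation=cv2.INTER_CUBIC)
o=np.zeros((600,780,3),np.uint8)
a=cv2.resize(t[150:225,330:405],(390,390),interpolation=cv2.INTER_CUBIC);b=cv2.resize(s[145:220,290:365],(390,390),interpolation=cv2.INTER_CUBIC)
cv2.imwrite("pics/crop5.png",np.hstack([a,b]))
E
```

```text
t 3.83 pos [ 658.2 -231.8  112.8] row [-0.07, -0.1, 0.28, -0.06, -0.07, 0.47] rows>= 0.0 F [ 0.3 -0.4 -2.9] open 0.1
(np.float64(-71.53036167701912), array([ 0.001, -0.001, -1.   ]))
```

View pics/crop5.png

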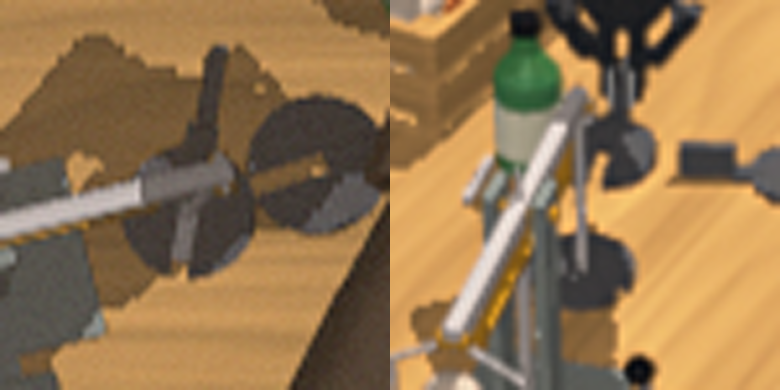

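```bash
python3 - <<'E'
from h import *
t=cv2.imread("pics/t1.png")
ax=np.array([658.2,-231.8])-74*np.array([np.cos(np.radians(-71.5)),np.sin(np.radians(-71.5))])
print("axis by tool",ax.round(1),proj("top",[*ax,122]).round(1),proj("side",[*ax,122]).round(1))
g=cv2.cvtColor(t,cv2.COLOR_BGR2HSV);f=6;x0,y0=374,162
b=cv2.resize(g[y0:y0+40,x0:x0+30],None,fx=f,fy=f,interpolation=cv2.INTER_LINEAR)
m=((b[:,:,1]<70)).astype(np.uint8)
m=cv2.morphologyEx(m,cv2.MORPH_CLOSE,cv2.getStructuringElement(2,(33,33)));m=cv2.morphologyEx(m,cv2.MORPH_OPEN,cv2.getStructuringElement(2,(71,71)))
cs=max(cv2.findContours(m,0,1)[0],key=cv2.contourArea);e=cv2.fitEllipse(cs);c=np.array(e[0])/f+[x0-.42,y0-.42]
print("disc px",c.round(1),np.array(e[1])/f,"->@122",onz("top",*c,122).round(1))
sl=((b[:,:,1]>=70)).astype(np.uint8)  # slot pixels inside disc
yy,xx=np.nonzero(sl);P=np.c_[xx,yy]/f+[x0-.42,y0-.42];d=np.linalg.norm(P-c,axis=1)
k=(d<10.5)&(P[:,0]<c[0]+1);Q=np.array([onz("top",*q,122) for q in P[k][::5]])[:,:2]
for lo in range(-170,-120,8):
    w=Q[(Q[:,1]>lo)&(Q[:,1]<lo+8)]
    if len(w): print(lo,w[:,0].min().round(1),w[:,0].max().round(1),w[:,0].mean().round(1))
# tip pixel of hung slot/rod: rod bright pixels
rod=(612.8,-89.1);print("rod@122",proj("top",[*rod,122]).round(1))
E
```

```text
axis by tool [ 634.7 -161.6] [391.3 181.1] [331.8 171.5]
disc px [387.9 182.4] [24.19829305 31.33771006] ->@122 [ 630.6 -150.9  122. ]
-154 621.7 640.7 631.3
-146 619.6 644.9 629.1
-138 617.5 634.9 626.2
-130 605.5 632.3 622.2
-122 618.1 629.6 624.4
rod@122 [368.2 188.1]
```

```bash
python3 - <<'E'
from h import *
d=np.array([np.cos(np.radians(-72)),np.sin(np.radians(-72))]);rod=np.array([613.6,-88.9])
go([*(rod+d*149),108],-72);go([*(rod+d*110),108],-72)
E
```

```text
t 3.92 pos [ 658.7 -232.1  113.9] row [-0.11, -0.14, 0.59, -0.13, -0.13, 0.42] rows>= 0.1 F [-1.1  0.1 -3.2] open 0.09
t 3.92 pos [ 658.7 -232.1  113.9] row [-4.01, -0.17, 0.58, -0.13, -0.13, 0.42] rows>= 0.6 F [-1.1  0.1 -3.2] open 0.09
```

Call:
{"op": "move_arm", "data": {
  "commands": [
    [-0.1,-0.15,0.5,-0.1,-0.1,0.4],
    [-0.1,-0.15,0.5,-0.1,-0.1,0.4],
    [-1.3,-0.15,0.5,-0.1,-0.1,0.4],
    [-2.7,-0.15,0.5,-0.1,-0.1,0.4],
    [-2.7,-0.15,0.5,-0.1,-0.1,0.4]
  ]
}}

```text
time_s: 4.55
position: [651.6, -204.4, 109.7]
eef_rot: [-2.542, 1.845, -0.002]
ft_force: [-0.5, -0.7, -2.9]
opening: 0.098
```

```bash
python3 - <<'E'
from h import *
d=np.array([np.cos(np.radians(-72)),np.sin(np.radians(-72))]);rod=np.array([613.6,-88.9])
go([*(rod+d*122),108],-72);
t=grab("top","t2");s=grab("side","s2")
go([*(rod+d*122),108],-72);
a=cv2.resize(t[160:210,345:395],(390,390),interpolation=cv2.INTER_CUBIC);b=cv2.resize(s[150:200,305:355],(390,390),interpolation=cv2.INTER_CUBIC)
cv2.imwrite("pics/crop6.png",np.hstack([a,b]))
E
```

```text
t 4.55 pos [ 651.6 -204.4  109.7] row [0.04, 0.05, 0.17, -0.07, -0.04, 0.03] rows>= 0.0 F [-0.5 -0.7 -2.9] open 0.1
t 4.65 pos [ 652.1 -205.8  110. ] row [-0.11, 0.05, 0.2, -0.11, -0.11, -0.02] rows>= 0.0 F [ 0.4 -1.  -3.7] open 0.1
```

View pics/crop6.png

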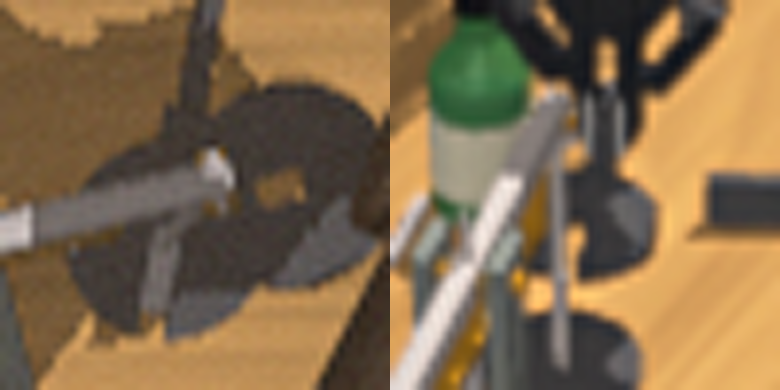

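Call:
{"op": "move_arm", "data": {
  "commands": [
    [-0.8,0,0,0,0,0],
    [-1.6,0,0,0,0,0],
    [-2.4,0,0,0,0,0],
    [-2.4,0,0,0,0,0]
  ]
}}

```text
time_s: 5.15
position: [644.4, -182.5, 109.6]
eef_rot: [-2.541, 1.847, -0.003]
ft_force: [0.3, -0.1, -2.8]
opening: 0.093
```

```bash
python3 - <<'E'
from h import *
d=np.array([np.cos(np.radians(-72)),np.sin(np.radians(-72))]);rod=np.array([613.6,-88.9])
go([*(rod+d*77),108],-72);print(monitor.get_state()["moment"].round(2))
E
```

```text
t 5.15 pos [ 644.4 -182.5  109.6] row [-2.16, 0.04, 0.16, -0.08, -0.06, -0.02] rows>= 0.3 F [ 0.3 -0.1 -2.8] open 0.09
[-0.23 -0.06  0.01]
```

Call:
{"op": "move_arm", "data": {
  "commands": [
    [-0.8,0,0,0,0,0],
    [-1.6,0,0,0,0,0],
    [-2.1,0,0,0,0,0],
    [-2.1,0,0,0,0,0]
  ]
}}

```text
time_s: 5.65
position: [638.1, -162.9, 109.6]
eef_rot: [-2.541, 1.847, -0.003]
ft_force: [-0.3, 0.0, -3.4]
opening: 0.1
```

```bash
python3 - <<'E'
from h import *
d=np.array([np.cos(np.radians(-72)),np.sin(np.radians(-72))]);rod=np.array([613.6,-88.9])
go([*(rod+d*77),67],-72);print(monitor.get_state()["moment"].round(2))
t=grab("top","t3");s=grab("side","s3")
a=cv2.resize(t[160:210,345:395],(390,390),interpolation=cv2.INTER_CUBIC);b=cv2.resize(s[150:200,305:355],(390,390),interpolation=cv2.INTER_CUBIC)
cv2.imwrite("pics/crop7.png",np.hstack([a,b]))
E
```

```text
t 5.65 pos [ 638.1 -162.9  109.6] row [-0.1, 0.05, 4.26, -0.09, -0.08, -0.03] rows>= 0.7 F [-0.3  0.  -3.4] open 0.1
[-0.28 -0.06  0.03]
```

View pics/crop7.png

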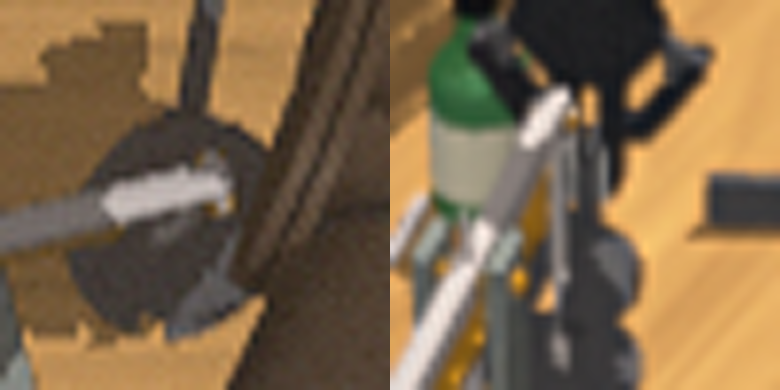

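Call:
{"op": "move_arm", "data": {
  "commands": [
    [-0.1,0,1.5,0,0,0],
    [-0.1,0,3.0,0,0,0],
    [-0.1,0,4.1,0,0,0],
    [-0.1,0,4.3,0,0,0],
    [-0.1,0,4.3,0,0,0]
  ]
}}

```text
time_s: 6.38
position: [638.1, -162.6, 66.5]
eef_rot: [-2.54, 1.848, -0.004]
ft_force: [-0.3, 0.0, -3.6]
opening: 0.097
```

```bash
python3 - <<'E'
from h import *
d=np.array([np.cos(np.radians(-72)),np.sin(np.radians(-72))]);rod=np.array([613.6,-88.9])
go([*(rod+d*77),63.5],-72);print(monitor.get_state()["moment"].round(2))
E
```

```text
t 6.38 pos [ 638.1 -162.6   66.5] row [-0.07, 0.05, 0.3, -0.09, -0.09, -0.07] rows>= 0.0 F [-0.3  0.  -3.6] open 0.1
[-0.21 -0.11 -0.03]
```

Lower in 1 mm rows and watch Fz.

Call:
{"op": "move_arm", "data": {
  "commands": [
    [0,0,0.15,0,0,0],
    [0,0,0.3,0,0,0],
    [0,0,0.3,0,0,0]
  ]
}}

```text
time_s: 6.75
position: [638.5, -162.6, 64.9]
eef_rot: [-2.54, 1.848, -0.005]
ft_force: [-0.7, 0.2, 0.8]
opening: 0.101
```

```bash
python3 - <<'E'
from h import *
d=np.array([np.cos(np.radians(-72)),np.sin(np.radians(-72))]);rod=np.array([613.6,-88.9])
go([*(rod+d*77),63.5],-72);print(monitor.get_state()["moment"].round(2))
E
```

```text
t 6.75 pos [ 638.5 -162.6   64.9] row [-0.08, 0.09, 0.14, -0.15, -0.11, -0.07] rows>= 0.0 F [-0.7  0.2  0.8] open 0.1
[0.04 0.21 0.01]
```

Call:
{"op": "move_arm", "data": {
  "commands": [
    [0,0,0,0,0,0],
    [0,0,0,0,0,0],
    [0,0,0,0,0,0],
    [0,0,0,0,0,0],
    [0,0,0,0,0,0]
  ],
  "fingers": 0.4
}}

```text
time_s: 7.38
position: [638.0, -162.5, 63.6]
eef_rot: [-2.54, 1.848, -0.003]
ft_force: [-0.2, -0.5, -0.5]
opening: 0.401
```

Call:
{"op": "move_arm", "data": {
  "commands": [
    [0,0,-1.5,0,0,0],
    [0,0,-4,0,0,0],
    [0,0,-7,0,0,0],
    [5,0,-8,0,0,0],
    [10,0,-10,0,0,0]
  ]
}}

```text
time_s: 8.0
position: [668.9, -257.9, 165.3]
eef_rot: [-2.541, 1.846, -0.004]
ft_force: [0.0, 0.3, 0.1]
opening: 0.399
```

```bash
python3 - <<'E'
from h import *
print(phi());s=grab("side","s4");t=grab("top","t4")
B=np.array([440,379.4]);a=np.radians(-87);r=B+74*np.array([np.cos(a),np.sin(a)]);print(r)
go([*r,200],93);go([*r,60],93)
a=cv2.resize(t[150:210,340:400],(390,390),interpolation=cv2.INTER_CUBIC);b=cv2.resize(s[150:210,295:355],(390,390),interpolation=cv2.INTER_CUBIC)
cv2.imwrite("pics/crop8.png",np.hstack([a,b]))
E
```

```text
(np.float64(-71.98430668743129), array([ 0.002, -0.002, -1.   ]))
[443.87286076 305.50141443]
t 8.1 pos [ 670.9 -263.3  168.9] row [-61.06, 4.3, -3.7, 0.69, -0.69, -165.29] rows>= 15.4 F [ 0.4 -0.8  0.8] open 0.4
t 8.1 pos [ 670.9 -263.3  168.9] row [-61.19, 4.4, 10.3, 0.69, -0.69, -165.29] rows>= 15.4 F [ 0.4 -0.8  0.8] open 0.4
```

View pics/crop8.png

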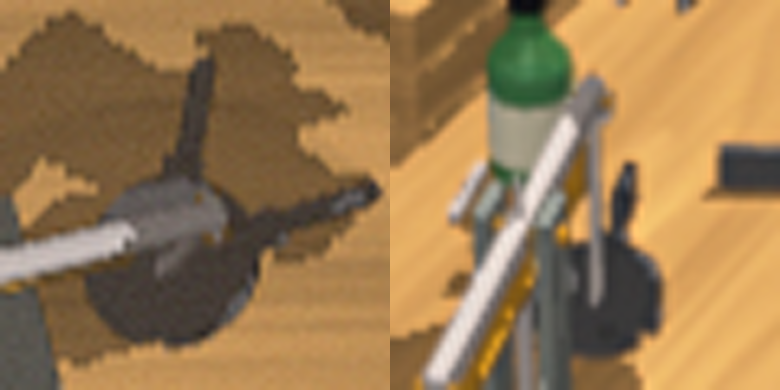

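Weight A lies flat on the hung one with the rod in its slot. Its rib (380,185 in the left crop) is about 62° from the hung rib (205,65). Now B, going around on the robot's side of the scale.

```bash
python3 - <<'E'
from h import *
go([470,-110,215],-18.5)
E
```

```text
t 8.1 pos [ 670.9 -263.3  168.9] row [-20.67, 14.44, -4.9, -0.13, -0.68, -53.79] rows>= 5.0 F [ 0.4 -0.8  0.8] open 0.4
```

Call:
{"op": "move_arm", "data": {
  "commands": [
    [-20.7,14.4,-4.9,0,-0.7,-53.8],
    [-20.7,14.4,-4.9,0,-0.7,-53.8],
    [-20.7,14.4,-4.9,0,-0.7,-53.8],
    [-20.7,14.4,-4.9,0,-0.7,-53.8],
    [-20.7,14.4,-4.9,0,-0.7,-53.8]
  ]
}}

```text
time_s: 8.72
position: [464.9, -102.1, 213.0]
eef_rot: [-3.097, 0.487, 0.011]
ft_force: [1.0, -0.7, 0.6]
opening: 0.399
```

```bash
python3 - <<'E'
from h import *
go([443.9,305.5,200],93)
E
```

```text
t 8.72 pos [ 464.9 -102.1  213. ] row [-14.51, -38.14, 1.62, -0.64, -0.01, -110.89] rows>= 10.4 F [ 1.  -0.7  0.6] open 0.4
```

Call:
{"op": "move_arm", "data": {
  "commands": [
    [-14.5,-38.1,1.3,-0.6,0,-110.9],
    [-14.5,-38.1,1.3,-0.6,0,-110.9],
    [-14.5,-38.1,1.3,-0.6,0,-110.9],
    [-14.5,-38.1,1.3,-0.6,0,-110.9],
    [-14.5,-38.1,1.3,-0.6,0,-110.9]
  ]
}}

```text
time_s: 9.35
position: [453.4, 209.6, 205.7]
eef_rot: [-2.986, -0.963, 0.004]
ft_force: [1.2, 0.0, 0.0]
opening: 0.398
```

```bash
python3 - <<'E'
from h import *
go([443.9,305.5,60],93)
E
```

```text
t 9.35 pos [453.4 209.6 205.7] row [4.85, -8.28, 14.6, -0.28, -0.07, -57.27] rows>= 5.4 F [1.2 0.  0. ] open 0.4
```

Call:
{"op": "move_arm", "data": {
  "commands": [
    [4.8,-8.3,9,-0.3,0,-57.2],
    [4.8,-8.3,9,-0.3,0,-57.2],
    [4.8,-8.3,14.5,-0.3,0,-57.2],
    [4.8,-8.3,14.5,-0.3,0,-57.2],
    [4.8,-8.3,14.5,-0.3,0,-57.2]
  ]
}}

```text
time_s: 9.98
position: [443.2, 303.4, 59.2]
eef_rot: [-2.23, -2.21, 0.004]
ft_force: [0.1, 0.1, 0.5]
opening: 0.403
```

```bash
python3 - <<'E'
from h import *
go([443.9,305.5,4.5],93);print(phi())
E
```

```text
t 9.97 pos [443.2 303.4  59.2] row [0.22, 0.08, 5.47, -0.2, 0.01, -3.52] rows>= 0.9 F [0.1 0.1 0.5] open 0.4
(np.float64(89.47921513604437), array([-0.   , -0.003, -1.   ]))
```

Call:
{"op": "move_arm", "data": {
  "commands": [
    [0.2,0.1,0.5,-0.2,0,-3.5],
    [0.2,0.1,3,-0.2,0,-3.5],
    [0.2,0.1,5.5,-0.2,0,-3.5],
    [0.2,0.1,5.5,-0.2,0,-3.5],
    [0.2,0.1,5.5,-0.2,0,-3.5]
  ]
}}

```text
time_s: 10.6
position: [445.9, 305.5, 6.2]
eef_rot: [2.17, 2.27, 0.005]
ft_force: [0.3, -0.1, 0.7]
opening: 0.4
```

Call:
{"op": "move_arm", "data": {
  "commands": [
    [0,0,0,0,0,0],
    [0,0,0,0,0,0],
    [0,0,0,0,0,0],
    [0,0,0,0,0,0],
    [0,0,0,0,0,0]
  ],
  "fingers": 0,
  "newtons": 100
}}

```text
time_s: 11.22
position: [445.9, 305.5, 6.6]
eef_rot: [2.17, 2.27, 0.004]
ft_force: [-3.0, -0.4, 5.6]
opening: 0.1
```

```bash
python3 - <<'E'
from h import *
go([443.9,305.5,200],93);print(phi())
E
```

```text
t 11.22 pos [445.9 305.5   6.6] row [0.03, -0.15, -19.34, 0.15, -0.07, -0.43] rows>= 3.1 F [-3.  -0.4  5.6] open 0.1
(np.float64(92.56608734648682), array([ 0.001,  0.003, -1.   ]))
```

Call:
{"op": "move_arm", "data": {
  "commands": [
    [0,0,-4,0,0,0],
    [0,0,-10,0,0,0],
    [0,0,-16,0,0,0],
    [0,0,-20,0,0,0],
    [0,0,-20,0,0,0]
  ]
}}

```text
time_s: 11.85
position: [447.0, 305.7, 209.0]
eef_rot: [2.167, 2.267, 0.015]
ft_force: [0.8, 0.6, -3.3]
opening: 0.1
```

```bash
python3 - <<'E'
from h import *
go([470,-60,205],93);go([484.6,-163.4,205],93)
E
```

```text
t 11.85 pos [447.  305.7 209. ] row [-36.63, 0.65, 0.3, 0.59, -0.16, -0.42] rows>= 5.9 F [ 0.8  0.6 -3.3] open 0.1
t 11.85 pos [447.  305.7 209. ] row [-47.03, 1.64, 0.28, 0.59, -0.16, -0.42] rows>= 7.5 F [ 0.8  0.6 -3.3] open 0.1
```

Call:
{"op": "move_arm", "data": {
  "commands": [
    [-36.6,0.6,0,0.5,-0.1,-0.4],
    [-36.6,0.6,0,0.5,-0.1,-0.4],
    [-36.6,0.6,0,0.5,-0.1,-0.4],
    [-36.6,0.6,0,0.5,-0.1,-0.4],
    [-36.6,0.6,0,0.5,-0.1,-0.4]
  ]
}}

```text
time_s: 12.48
position: [462.3, -8.7, 201.7]
eef_rot: [-2.158, -2.274, 0.013]
ft_force: [1.2, -0.1, -2.7]
opening: 0.099
```

```bash
python3 - <<'E'
from h import *
go([484.6,-163.4,205],92);go([484.6,-163.4,125],30)
E
```

```text
t 12.47 pos [462.3  -8.7 201.7] row [-15.57, 1.41, -0.33, -0.61, 0.04, 0.99] rows>= 2.5 F [ 1.2 -0.1 -2.7] open 0.1
t 12.47 pos [462.3  -8.7 201.7] row [-15.56, 1.5, 7.67, -0.53, 0.37, 62.99] rows>= 5.9 F [ 1.2 -0.1 -2.7] open 0.1
```

Call:
{"op": "move_arm", "data": {
  "commands": [
    [-15.6,1.5,0,-0.5,0.4,0],
    [-15.6,1.5,0,-0.5,0.4,0],
    [-15.6,1.5,0,-0.5,0.4,0],
    [-15.6,1.5,7.6,-0.5,0.4,62.9],
    [-15.6,1.5,7.6,-0.5,0.4,62.9]
  ]
}}

```text
time_s: 13.1
position: [481.6, -160.3, 120.9]
eef_rot: [-2.545, -1.817, 0.002]
ft_force: [0.1, 1.2, -3.9]
opening: 0.097
```

```bash
python3 - <<'E'
from h import *
go([484.6,-163.4,125],30)
E
```

```text
t 13.1 pos [ 481.6 -160.3  120.9] row [-0.2, 0.38, -0.41, -0.84, -0.13, 41.07] rows>= 3.8 F [ 0.1  1.2 -3.9] open 0.1
```

Call:
{"op": "move_arm", "data": {
  "commands": [
    [-0.2,0.4,0,-0.8,-0.1,41.1],
    [-0.2,0.4,0,-0.8,-0.1,41.1],
    [-0.2,0.4,0,-0.8,-0.1,41.1],
    [-0.2,0.4,0,-0.8,-0.1,41.1],
    [-0.2,0.4,0,-0.8,-0.1,41.1]
  ]
}}

```text
time_s: 13.72
position: [487.9, -164.3, 126.0]
eef_rot: [3.026, 0.825, 0.01]
ft_force: [-1.0, -0.1, -3.4]
opening: 0.098
```

```bash
python3 - <<'E'
from h import *
d=-np.array([np.cos(np.radians(30)),np.sin(np.radians(30))]);rod=np.array([613.6,-88.9])
t=grab("top","t5");s=grab("side","s5")
go([*(rod+d*149),118],30);print(phi());p=monitor.get_state()["position"]
ax=p[:2]-74*d;q=lambda n,P:proj(n,P)
u0,v0=345,160;k=7.8
a=cv2.resize(t[160:210,345:395],(390,390),interpolation=cv2.INTER_CUBIC);b=cv2.resize(s[150:200,310:360],(390,390),interpolation=cv2.INTER_CUBIC)
for P in ([*rod,125],[*ax,125],[*(ax-42*d),125]):
    u,v=proj("top",P);cv2.circle(a,(int((u-345+.5)*k),int((v-160+.5)*k)),3,(0,0,255),1)
    u,v=proj("side",P)+np.array([-.5,1.6]);cv2.circle(b,(int((u-310+.5)*k),int((v-150+.5)*k)),3,(0,0,255),1)
cv2.imwrite("pics/crop9.png",np.hstack([a,b]))
E
```

```text
t 13.82 pos [ 488.6 -164.6  127. ] row [-0.29, -0.31, 0.9, 0.46, -0.35, 0.53] rows>= 0.2 F [-0.1  0.4 -2.6] open 0.1
(np.float64(30.527527037241917), array([ 0.006,  0.008, -1.   ]))
```

View pics/crop9.png

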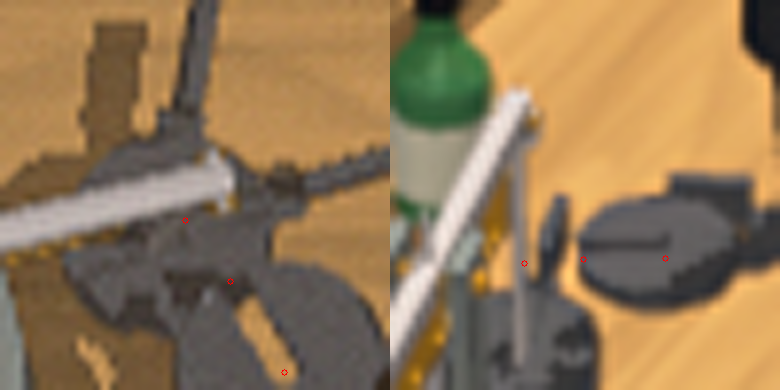

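Call:
{"op": "move_arm", "data": {
  "commands": [
    [-0.3,-0.3,0.6,0.5,-0.3,0.5],
    [-0.3,-0.3,0.6,0.5,-0.3,0.5],
    [-0.3,-0.3,0.6,0.5,-0.3,0.5],
    [1,-0.3,0.6,0.5,-0.3,0.5],
    [2,-0.3,0.6,0.5,-0.3,0.5]
  ]
}}

```text
time_s: 14.45
position: [506.8, -152.2, 123.5]
eef_rot: [3.033, 0.81, 0.007]
ft_force: [-0.6, 0.7, -4.2]
opening: 0.094
```

```bash
python3 - <<'E'
from h import *
d=-np.array([np.cos(np.radians(30)),np.sin(np.radians(30))]);rod=np.array([613.6,-88.9])
go([*(rod+d*112),120],30);print(phi())
E
```

```text
t 14.45 pos [ 506.8 -152.2  123.5] row [1.21, -0.15, 0.36, 0.19, -0.21, -0.1] rows>= 0.2 F [-0.6  0.7 -4.2] open 0.09
(np.float64(29.896204088757717), array([ 0.004,  0.003, -1.   ]))
```

Call:
{"op": "move_arm", "data": {
  "commands": [
    [0.4,-0.15,0.3,0.2,-0.2,0],
    [1.2,-0.15,0.3,0.2,-0.2,0],
    [2,-0.15,0.3,0.2,-0.2,0],
    [2.8,-0.15,0.3,0.2,-0.2,0],
    [2.8,-0.15,0.3,0.2,-0.2,0]
  ]
}}

```text
time_s: 15.08
position: [529.8, -137.1, 120.4]
eef_rot: [-3.035, -0.811, 0.001]
ft_force: [-1.6, 1.1, -3.1]
opening: 0.1
```

```bash
python3 - <<'E'
from h import *
d=-np.array([np.cos(np.radians(30)),np.sin(np.radians(30))]);rod=np.array([613.6,-88.9])
go([*(rod+d*77),120],30);print(phi(),monitor.get_state()["moment"].round(2))
E
```

```text
t 15.07 pos [ 529.8 -137.1  120.4] row [1.97, 0.01, 0.03, -0.04, 0.02, -0.08] rows>= 0.3 F [-1.6  1.1 -3.1] open 0.1
(np.float64(29.919052343125067), array([-0.   , -0.001, -1.   ])) [-0.14  0.23 -0.04]
```

Call:
{"op": "move_arm", "data": {
  "commands": [
    [0.7,0,0,0,0,0],
    [1.4,0,0,0,0,0],
    [1.9,0,0,0,0,0],
    [1.9,0,0,0,0,0]
  ]
}}

```text
time_s: 15.58
position: [546.0, -127.7, 120.3]
eef_rot: [-3.035, -0.811, 0.001]
ft_force: [-0.2, -1.2, -2.7]
opening: 0.095
```

```bash
python3 - <<'E'
from h import *
d=-np.array([np.cos(np.radians(30)),np.sin(np.radians(30))]);rod=np.array([613.6,-88.9])
go([*(rod+d*77),83],30);print(phi(),monitor.get_state()["moment"].round(2))
E
```

```text
t 15.57 pos [ 546.  -127.7  120.3] row [0.09, 0.02, 3.73, -0.05, 0.03, -0.09] rows>= 0.6 F [-0.2 -1.2 -2.7] open 0.09
(np.float64(29.91293680433897), array([-0.001, -0.001, -1.   ])) [-0.15  0.2  -0.02]
```

Call:
{"op": "move_arm", "data": {
  "commands": [
    [0.1,0,1.2,0,0,0],
    [0.1,0,2.5,0,0,0],
    [0.1,0,3.5,0,0,0],
    [0.1,0,3.8,0,0,0],
    [0.1,0,3.8,0,0,0]
  ]
}}

```text
time_s: 16.2
position: [546.7, -127.6, 82.3]
eef_rot: [-3.035, -0.81, 0.001]
ft_force: [-0.0, 0.1, -3.2]
opening: 0.095
```

Call:
{"op": "move_arm", "data": {
  "commands": [
    [0,0,0.1,0,0,0],
    [0,0,0.2,0,0,0],
    [0,0,0.2,0,0,0]
  ]
}}

```text
time_s: 16.58
position: [546.9, -127.6, 80.9]
eef_rot: [3.035, 0.81, 0.0]
ft_force: [-1.3, -1.1, -0.0]
opening: 0.097
```

Contact (Fz went from -3.2 to 0). One more mm, then release.

Call:
{"op": "move_arm", "data": {
  "commands": [
    [0,0,0.1,0,0,0],
    [0,0,0.1,0,0,0]
  ]
}}

```text
time_s: 16.82
position: [546.8, -127.4, 79.5]
eef_rot: [-3.035, -0.809, -0.0]
ft_force: [-1.7, -2.2, -0.7]
opening: 0.094
```

Call:
{"op": "move_arm", "data": {
  "commands": [
    [0,0,0,0,0,0],
    [0,0,0,0,0,0],
    [0,0,0,0,0,0],
    [0,0,0,0,0,0],
    [0,0,0,0,0,0]
  ],
  "fingers": 0.4
}}

```text
time_s: 17.45
position: [546.6, -127.3, 79.2]
eef_rot: [-3.035, -0.81, 0.001]
ft_force: [1.0, -0.2, -0.9]
opening: 0.399
```

Call:
{"op": "move_arm", "data": {
  "commands": [
    [0,0,-1.5,0,0,0],
    [0,0,-4,0,0,0],
    [-2,0,-8,0,0,0],
    [-7,0,-11,0,0,0],
    [-12,0,-12,0,0,0]
  ]
}}

```text
time_s: 18.08
position: [443.0, -188.5, 203.3]
eef_rot: [3.03, 0.811, 0.005]
ft_force: [-0.3, -0.7, -0.4]
opening: 0.403
```

```bash
python3 - <<'E'
from h import *
t=grab("top","t6");s=grab("side","s6")
a=cv2.resize(t[155:215,335:395],(390,390),interpolation=cv2.INTER_CUBIC);b=cv2.resize(s[150:210,295:355],(390,390),interpolation=cv2.INTER_CUBIC)
cv2.imwrite("pics/crop10.png",np.hstack([a,b]))
print(phi());go([440,20,200],90)
E
```

```text
(np.float64(29.682302932305248), array([ 0.   ,  0.004, -1.   ]))
t 18.18 pos [ 441.  -189.2  202.2] row [10.27, -18.23, 0.16, 0.2, 0.09, -60.32] rows>= 5.6 F [-0.5  0.1  0.4] open 0.4
```

View pics/crop10.png

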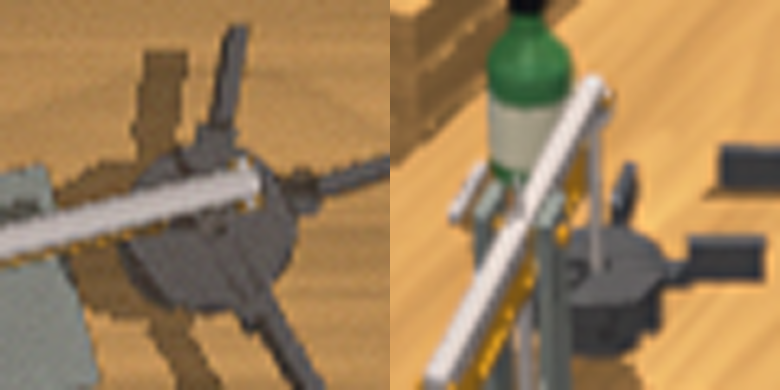

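Side and top crops show all three stacked flat, rod in every slot, with ribs at about -10°, -72° and -150°. That is picture 12 of 12. Next is the lever: straddle the knob with the fingers half open, jaw along local y.

```bash
python3 - <<'E'
from h import *
go([471.1,68.6,190],13.8)
E
```

```text
t 18.18 pos [ 441.  -189.2  202.2] row [15.38, -20.91, 1.15, 0.2, -0.05, 15.88] rows>= 4.2 F [-0.5  0.1  0.4] open 0.4
```

Call:
{"op": "move_arm", "data": {
  "commands": [
    [15.4,-20.9,1.1,0.2,0,15.9],
    [15.4,-20.9,1.1,0.2,0,15.9],
    [15.4,-20.9,1.1,0.2,0,15.9],
    [15.4,-20.9,1.1,0.2,0,15.9],
    [15.4,-20.9,1.1,0.2,0,15.9]
  ],
  "fingers": 0.55
}}

```text
time_s: 18.8
position: [472.0, 74.3, 188.8]
eef_rot: [-3.113, -0.39, 0.002]
ft_force: [0.4, 0.1, -0.3]
opening: 0.548
```

```bash
python3 - <<'E'
from h import *
go([471.1,68.6,108],13.8)
E
```

```text
t 18.8 pos [472.   74.3 188.8] row [-0.22, 0.56, 8.08, -0.26, 0.03, 0.47] rows>= 1.3 F [ 0.4  0.1 -0.3] open 0.55
```

Call:
{"op": "move_arm", "data": {
  "commands": [
    [-0.1,0.3,0,0,0,0.4],
    [-0.1,0.3,0,0,0,0.4],
    [-0.1,0.3,0,0,0,0.4]
  ]
}}

```text
time_s: 19.18
position: [471.9, 66.3, 188.5]
eef_rot: [-3.116, -0.367, 0.003]
ft_force: [-0.3, -0.4, -0.1]
opening: 0.548
```

```bash
python3 - <<'E'
from h import *
go([471.1,68.6,108],13.8)
E
```

```text
t 19.18 pos [471.9  66.3 188.5] row [-0.02, -0.21, 8.05, -0.22, 0.07, -0.36] rows>= 1.3 F [-0.3 -0.4 -0.1] open 0.55
```

Call:
{"op": "move_arm", "data": {
  "commands": [
    [0,0,3,0,0,0],
    [0,0,6,0,0,0],
    [0,0,8,0,0,0],
    [0,0,8,0,0,0]
  ]
}}

```text
time_s: 19.68
position: [470.2, 67.0, 106.7]
eef_rot: [-3.115, -0.368, 0.009]
ft_force: [0.2, -0.1, -0.0]
opening: 0.551
```

```bash
python3 - <<'E'
from h import *
yc=-58;go([482.3-.239*yc,23+.971*yc,108],13.8)
E
```

```text
t 19.68 pos [470.2  67.  106.7] row [0.18, 10.36, -0.18, -0.31, 0.3, -0.32] rows>= 1.7 F [ 0.2 -0.1 -0. ] open 0.55
```

Call:
{"op": "move_arm", "data": {
  "commands": [
    [0.1,1.4,0,0,0,0],
    [0.1,2.8,0,0,0,0],
    [0.1,4.2,0,0,0,0],
    [0.1,5.6,0,0,0,0],
    [0.1,7,0,0,0,0]
  ]
}}

```text
time_s: 20.3
position: [489.3, -1.1, 108.2]
eef_rot: [-3.116, -0.371, 0.002]
ft_force: [-0.1, 1.9, 2.0]
opening: 0.55
```

Call:
{"op": "move_arm", "data": {
  "commands": [
    [0,0.8,0,0,0,0],
    [0,1.6,0,0,0,0],
    [0,2.4,0,0,0,0],
    [0,3.0,0,0,0,0],
    [0,3.0,0,0,0,0]
  ]
}}

```text
time_s: 20.92
position: [495.9, -29.6, 107.9]
eef_rot: [-3.116, -0.371, 0.004]
ft_force: [-1.0, 0.5, -0.3]
opening: 0.553
```

```bash
python3 - <<'E'
from h import *
yc=-58;go([482.3-.239*yc,23+.971*yc,108],13.8)
t=grab("top","t7")
h,s,v=cv2.split(cv2.cvtColor(t,cv2.COLOR_BGR2HSV))
for q in(1.0,.85): 
    y=-100*np.sin(q-.5);print(q,proj("top",[482.3-.239*y,23+.971*y,40+100*np.cos(q-.5)]))
E
```

```text
t 20.93 pos [495.9 -29.6 107.9] row [-0.06, 0.36, -0.02, -0.19, 0.11, -0.21] rows>= 0.1 F [-1.   0.5 -0.3] open 0.55
1.0 [347.64675775 226.26500409]
0.85 [343.46221318 227.25580602]
```

Call:
{"op": "move_arm", "data": {
  "commands": [
    [0,0.3,0,0,0,0],
    [0,0.6,0,0,0,0],
    [0,0.6,0,0,0,0]
  ]
}}

```text
time_s: 21.35
position: [496.9, -33.2, 107.7]
eef_rot: [-3.111, -0.369, 0.004]
ft_force: [-1.5, 6.6, 0.8]
opening: 0.551
```

```bash
python3 - <<'E'
from h import *
yc=-58;go([482.3-.239*yc,23+.971*yc,108],13.8)
E
```

```text
t 21.35 pos [496.9 -33.2 107.7] row [-0.07, -0.01, -0.03, -0.5, 0.1, -0.29] rows>= 0.1 F [-1.5  6.6  0.8] open 0.55
```

Call:
{"op": "move_arm", "data": {
  "commands": [
    [0,-0.3,0,0,0,0],
    [0,-0.3,0,0,0,0],
    [0,-0.3,0,0,0,0],
    [0,-0.3,0,0,0,0],
    [0,-0.3,0,0,0,0]
  ]
}}

```text
time_s: 21.98
position: [497.0, -32.3, 108.1]
eef_rot: [-3.116, -0.371, 0.002]
ft_force: [0.5, 0.9, -0.5]
opening: 0.548
```

```bash
python3 - <<'E'
from h import *
def beam(s):
    # side view: beam's upper-right end and lower-left end from bright low-saturation mask
    hsv=cv2.cvtColor(s,cv2.COLOR_BGR2HSV);m=((hsv[:,:,1]<45)&(hsv[:,:,2]>150)).astype(np.uint8)
    m[:, :298]=0;m[:,332:]=0;m[:155]=0;m[215:]=0
    n,l,st,c=cv2.connectedComponentsWithStats(m);k=1+st[1:,4].argmax();cs=max(cv2.findContours((l==k).astype(np.uint8),0,1)[0],key=cv2.contourArea)
    vx,vy,_,_=cv2.fitLine(cs,2,0,.01,.01).ravel();return round(float(np.degrees(np.arctan2(abs(vy),abs(vx)))),2),st[k].tolist()
print("arrested refs",beam(cv2.imread("pics/side0.png")),beam(cv2.imread("pics/s6.png")))
ey=np.array([-.239,.971]);o=np.array([579.4,46.9])
for b in(-.12,-.05,0,.05,.12):
    e=[proj("side",[*(o+L*ey),225+L*np.sin(b)]) for L in(-145,145)];w=e[1]-e[0];print("model",b,np.degrees(np.arctan2(abs(w[1]),abs(w[0]))).round(2))
for i in range(48):
    s=grab("side")
    if i%8==7: print(round(monitor.get_state()["time_s"],2),beam(s),monitor.get_state()["ft_force"].round(1))
cv2.imwrite("pics/s7.png",s);t=grab("top","t8")
k=(cv2.cvtColor(t,cv2.COLOR_BGR2HSV)[:,:,2]<45).astype(np.uint8);print(k[220:235,338:356])
E
```

```text
arrested refs (62.11, [301, 162, 27, 47, 189]) (62.04, [301, 162, 27, 47, 196])
model -0.12 65.58
model -0.05 63.47
model 0 61.77
model 0.05 59.87
model 0.12 56.85
22.38 (62.1, [301, 162, 27, 47, 199]) [0.7 1.4 1. ]
22.77 (62.1, [301, 162, 27, 47, 199]) [-0.3  0.5  0.4]
23.18 (62.08, [301, 162, 27, 47, 199]) [-0.1  0.1  0.1]
23.57 (62.08, [301, 162, 27, 47, 198]) [-0.5 -0.   0.2]
23.98 (62.1, [301, 162, 27, 47, 200]) [ 0.9  1.1 -0.6]
24.38 (62.08, [301, 162, 27, 47, 199]) [ 0.5 -0.3 -0.7]
[[0 0 0 0 0 0 0 0 0 0 0 0 0 0 0 0 0 0]
 [0 0 0 0 0 0 0 0 0 0 0 0 0 0 0 0 0 0]
 [0 0 0 0 0 0 0 0 0 0 0 0 0 0 0 0 0 0]
 [0 0 0 0 0 0 0 0 0 0 0 0 0 0 0 0 0 0]
 [0 0 0 0 0 0 0 0 0 0 0 0 0 0 0 0 0 0]
 [0 0 0 0 0 0 0 0 0 0 0 0 0 0 0 0 0 0]
 [0 0 0 0 0 0 0 0 0 0 0 0 0 0 0 0 0 0]
 [0 0 0 0 0 0 0 0 0 0 0 0 0 0 0 0 0 0]
 [0 0 0 0 0 0 0 0 0 0 0 0 0 0 0 0 0 0]
 [0 0 0 0 0 0 0 0 0 0 0 0 0 0 0 0 0 0]
 [0 0 0 0 0 0 0 0 0 0 0 0 0 0 0 0 0 0]
 [0 0 0 0 0 0 0 0 0 0 0 0 0 0 0 0 0 0]
 [0 0 0 0 0 0 0 0 0 0 0 0 0 0 0 0 0 0]
 [0 0 0 0 0 0 0 0 1 0 0 0 0 0 0 0 0 0]
 [0 0 0 0 0 0 0 0 0 0 1 0 0 0 0 0 0 0]]
```

Call:
{"op": "move_arm", "data": {
  "commands": [
    [0,0.3,0,0,0,0],
    [0,0.6,0,0,0,0],
    [0,0.9,0,0,0,0],
    [0,0.9,0,0,0,0]
  ]
}}

```text
time_s: 24.92
position: [496.9, -34.2, 107.0]
eef_rot: [-3.1, -0.362, 0.008]
ft_force: [-2.9, 20.6, 3.6]
opening: 0.552
```

```bash
python3 - <<'E'
from h import *
yc=-58;go([482.3-.239*yc,23+.971*yc,108],13.8)
s=grab("side","s8");v=cv2.cvtColor(s,cv2.COLOR_BGR2HSV)[:,:,2]
for q in(.7,.85,1.0):
    y=-100*np.sin(q-.5);print(q,(proj("side",[482.3-.239*y,23+.971*y,40+100*np.cos(q-.5)])+[-.9,1]).round(1))
n,l,st,c=cv2.connectedComponentsWithStats((v[185:225,320:375]<50).astype(np.uint8));print([(st[i].tolist(),(c[i]+[320,185]).round(1).tolist()) for i in range(1,n) if st[i,4]>6])
E
```

```text
t 24.93 pos [496.9 -34.2 107. ] row [-0.05, -0.11, -0.1, -1.22, 0.16, -0.47] rows>= 0.1 F [-2.9 20.6  3.6] open 0.55
0.7 [342.7 202.8]
0.85 [343.7 201.3]
1.0 [344.7 200.3]
[([18, 0, 13, 21, 144], [344.4, 193.8])]
```

20 N with no further travel shows the lever is at its stop. I'll back off and let it rest.

Call:
{"op": "move_arm", "data": {
  "commands": [
    [0,-0.9,0,0,0,0],
    [0,-0.9,0,0,0,0],
    [0,-0.9,0,0,0,0],
    [0,-0.9,0,0,0,0],
    [0,-0.9,0,0,0,0]
  ]
}}

```text
time_s: 25.6
position: [496.8, -32.3, 107.9]
eef_rot: [-3.116, -0.37, 0.003]
ft_force: [0.5, 0.5, 1.1]
opening: 0.552
```

```bash
python3 - <<'E'
from h import *
for i in range(20): s=grab("side")
cv2.imwrite("pics/s9.png",s);a=cv2.imread("pics/s6.png").astype(int)
print("beam region diff",np.abs(s.astype(int)-a)[160:205,300:330].max(2).mean().round(2),"other",np.abs(s.astype(int)-a)[100:140,200:240].max(2).mean().round(2))
yc=57;go([482.3-.239*yc,23+.971*yc,108],13.8)
E
```

```text
beam region diff 5.92 other 1.33
t 26.6 pos [496.8 -32.  108. ] row [-0.14, -11.38, 0.04, -0.23, 0.07, -0.21] rows>= 1.8 F [-0.4  0.   0.1] open 0.55
```

Call:
{"op": "move_arm", "data": {
  "commands": [
    [0,-1.6,0,0,0,0],
    [-0.1,-3.2,0,0,0,0],
    [-0.1,-4.8,0,0,0,0],
    [-0.1,-6.4,0,0,0,0],
    [-0.1,-8,0,0,0,0]
  ]
}}

```text
time_s: 27.22
position: [476.7, 46.8, 108.4]
eef_rot: [-3.116, -0.372, 0.002]
ft_force: [1.8, -3.1, 1.4]
opening: 0.553
```

Call:
{"op": "move_arm", "data": {
  "commands": [
    [0,-0.8,0,0,0,0],
    [0,-1.6,0,0,0,0],
    [0,-2.4,0,0,0,0],
    [0,-3.0,0,0,0,0],
    [0,-3.4,0,0,0,0]
  ]
}}

```text
time_s: 27.85
position: [468.7, 78.7, 108.2]
eef_rot: [-3.116, -0.371, 0.004]
ft_force: [0.5, -5.9, -0.4]
opening: 0.55
```

```bash
python3 - <<'E'
from h import *
yc=62;go([482.3-.239*yc,23+.971*yc,108],13.8)
E
```

```text
t 27.85 pos [468.7  78.7 108.2] row [-0.01, -0.46, 0.02, -0.23, 0.12, -0.21] rows>= 0.1 F [ 0.5 -5.9 -0.4] open 0.55
```

Push gently up to the stop to confirm it, then back off and lift.

Call:
{"op": "move_arm", "data": {
  "commands": [
    [0,-0.4,0,0,0,0],
    [0,-0.7,0,0,0,0],
    [0,-0.7,0,0,0,0]
  ]
}}

```text
time_s: 28.22
position: [468.7, 80.7, 109.2]
eef_rot: [3.111, 0.375, -0.001]
ft_force: [1.3, -20.7, 0.7]
opening: 0.554
```

Call:
{"op": "move_arm", "data": {
  "commands": [
    [0,1.5,0,0,0,0],
    [0,1.5,0,0,0,0],
    [0,1.5,-2,0,0,0],
    [0,1.5,-6,0,0,0],
    [0,1.5,-11,0,0,0]
  ]
}}

```text
time_s: 28.85
position: [469.8, 71.5, 218.1]
eef_rot: [-3.113, -0.371, 0.008]
ft_force: [0.2, -0.2, 1.0]
opening: 0.545
```

```bash
python3 - <<'E'
from h import *
go([400,68,220],13.8)
for i in range(12): t=grab("top")
s=grab("side","s10");cv2.imwrite("pics/t10.png",t)
a=cv2.imread("pics/s6.png").astype(int);print("beam/hanger region diff vs after hanging",np.abs(s.astype(int)-a)[160:205,300:335].max(2).mean().round(2))
v=cv2.cvtColor(s,cv2.COLOR_BGR2HSV)[:,:,2]
for nm,im in(("start",cv2.imread("pics/side0.png")),("now",s)):
    v=cv2.cvtColor(im,cv2.COLOR_BGR2HSV)[:,:,2];ys,xs=np.nonzero(v[207:224,330:346]<50);print(nm,"knob side px",(xs.mean()+330).round(1),(ys.mean()+207).round(1),len(xs))
t0=cv2.imread("pics/top0.png").astype(int)
for nm,(u,w) in dict(thin=(436,200),tile=(290,254),block=(363,264),bottle=(416,145),tin=(310,134),head=(238,157),spat=(190,190),calip=(474,248)).items():
    print(nm,np.abs(t.astype(int)-t0)[w-12:w+12,u-12:u+12].max(2).mean().round(1),end="; ")
E
```

```text
t 28.85 pos [469.8  71.5 218.1] row [-6.86, -1.3, -0.15, -0.41, 0.26, -0.21] rows>= 1.1 F [ 0.2 -0.2  1. ] open 0.55
beam/hanger region diff vs after hanging 19.34
start knob side px 337.3 216.1 18
now knob side px 337.2 216.2 19
thin 4.1; tile 54.4; block 4.2; bottle 4.4; tin 4.0; head 4.0; spat 3.9; calip 4.1;
```

Call:
{"op": "move_arm", "data": {
  "commands": [
    [-3,20,-3,0,0,0],
    [-3,20,-3,0,0,0],
    [-3,20,-3,0,0,0],
    [-3,20,-3,0,0,0],
    [-3,20,-3,0,0,0]
  ]
}}

```text
time_s: 30.12
position: [488.9, -131.7, 247.3]
eef_rot: [-3.115, -0.368, 0.003]
ft_force: [-1.2, 0.6, -0.7]
opening: 0.548
```

```bash
python3 - <<'E'
from h import *
t=grab("top","t11").astype(int);s=grab("side","s11").astype(int)
a=cv2.imread("pics/s6.png").astype(int);b=cv2.imread("pics/t6.png").astype(int);t0=cv2.imread("pics/top0.png").astype(int);s0=cv2.imread("pics/side0.png").astype(int)
D=lambda x,y,r:np.abs(x-y)[r[0]:r[1],r[2]:r[3]].max(2).mean().round(1)
print("beam side",D(s,a,(160,205,300,335)),"hanger top",D(t,b,(158,200,350,395)),"tile top",D(t,t0,(242,266,278,302)),"tile side",D(s,s0,(250,275,325,357)))
print(monitor.get_state()["ft_force"].round(1),monitor.get_state()["position"].round(0))
E
```

```text
beam side 1.9 hanger top 4.5 tile top 63.8 tile side 60.9
[ 0.2  0.4 -0.4] [ 489. -130.  247.]
```

```bash
python3 - <<'E'
from h import *
for n in("top0","t4","t5","t6","t8","t11","side0","s6","s9","s11"):
    im=cv2.imread(f"pics/{n}.png");r=(225,285,260,320) if n[0]=="t" else (235,290,310,375)
    h,s,v=cv2.split(cv2.cvtColor(im[r[0]:r[1],r[2]:r[3]],cv2.COLOR_BGR2HSV));m=((s<75)&(v>60)).astype(np.uint8)
    k,l,st,c=cv2.connectedComponentsWithStats(m)
    print(n,[(st[i].tolist(),(c[i]+[r[2],r[0]]).round(1).tolist()) for i in range(1,k) if st[i,4]>40], "median v",np.median(v))
E
```

```text
top0 [([18, 15, 24, 29, 550], [289.5, 254.0])] median v 170.0
t4 [([18, 15, 24, 29, 546], [289.6, 254.0])] median v 117.0
t5 [([18, 15, 24, 29, 547], [289.5, 253.9])] median v 114.0
t6 [([18, 15, 24, 29, 549], [289.4, 253.9])] median v 152.0
t8 [([18, 15, 24, 29, 546], [289.5, 254.0])] median v 111.0
t11 [([18, 15, 24, 29, 541], [289.5, 253.9])] median v 114.0
side0 [([0, 0, 19, 19, 220], [316.6, 241.4]), ([23, 0, 13, 5, 54], [339.4, 236.6]), ([16, 16, 30, 24, 399], [340.3, 262.3])] median v 219.0
s6 [([0, 0, 20, 19, 222], [316.8, 241.4]), ([23, 0, 14, 5, 56], [339.6, 236.6]), ([16, 16, 30, 24, 405], [340.4, 262.3])] median v 165.0
s9 [([0, 0, 19, 19, 224], [316.8, 241.4]), ([23, 0, 13, 5, 54], [339.4, 236.6]), ([16, 16, 30, 24, 403], [340.4, 262.4])] median v 148.0
s11 [([0, 0, 19, 19, 225], [316.8, 241.4]), ([23, 0, 13, 5, 54], [339.4, 236.6]), ([16, 16, 30, 24, 397], [340.4, 262.4])] median v 152.0
```

The tile has not moved; the difference was the arm's shadow. Handing in.

```bash
python3 -c "
from plant import order;print(order.close_job())"
```

```text
the job is handed in; nothing more can be done
None
```

I hung both thick weights on the hanger, released and re-arrested the beam, and handed the job in at about 30 s of robot time; no verdict was reported.

- **Weights:** Both weights went in from the side over the rod and were lowered onto the stack. The three ribs point at about -10°, -72° and -150° in world azimuth. The close crops after each hanging show them flat, with the rod at the centre.
- **Lever:** I pushed it to the released stop, where 20 N gave no further travel, and let it rest more than 4 s. I then pushed it back to the arrested stop the same way and withdrew.
- **Beam:** In the side view its angle read 62.1° throughout, the same as when arrested, so it was level. It never moved visibly while released, so the only evidence that it was free is the lever being at its stop.
- **Final checks:** After the arm withdrew, the hanger and beam matched the picture taken after hanging, and the knob matched its starting position. The thin weight, bottle, tin, head, block, spatula and calipers were unchanged. The tile region differed in brightness, but its outline sat at the same pixels, so that was the arm's shadow.
- **Disagreement:** The side camera was off by about 1.6 pixels from the top camera and the robot throughout. I relied on the top camera.

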